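# Stand the stoppered cylinder on the balance pan

### The arm

A 6-joint arm with a two-finger parallel gripper is mounted at the origin on the work surface. World frame = base frame: x ahead of the robot, y to its left, z up, the work surface at z = 0. Lengths are in mm, angles in rad, forces in N, time in s.
With the tool pointing down it reaches from about 300 to 875 mm from the base axis. Payload 6.4 kg.
Tool frame: the origin (TCP) lies at the very end of the fingers, on their centre line; the grasp point (between the pads) lies bot.grip_point_offset behind it (bot.grip_point_offset is the distance from the TCP to the grasp point, in mm); y points along the fingers, z is the direction in which the jaws open and shut, and the axes are right-handed (so a half turn about y gives the same grasp; the last joint's range is limited). The gripper opens to 85 mm and grips with 20 to 120 N. Pads are 22 mm wide; open, the fingers measure 114 mm over their backs; the gripper's body (76 mm by 85 mm) begins 54 mm behind the grasp point. The pads swing forward as they close: fully open they stand 13 mm farther back than shut.
Start: joints at [0.984, 0.181, 1.607, -0, 1.354, -0.206], TCP at [213.696, 533.831, 231.288] pointing down, gripper open.
Joint ranges: [-2.99, 2.99], [-0.89, 2.07], [0.3, 2.58], [-1.14, 4.28], [0, 2.63], [-3.12, 3.12]. Speed limits (rad/s): [2.57, 2.57, 3.01, 3.14, 3.14, 3.14].

### API

Orientations are given as a rotation vector (axis times angle).
In Python, from workcell import bot gives the robot as it stands.
- The arm moves only by the shell command python3 -m handwheel 'ROWS' [FORCE]. ROWS is JSON, a list of rows, each a list of 7 numbers: the opening, from -1 (shut) to 1 (fully open), so that 0 is half open, then the shift along the tool's x, y, z in mm, then the turn, a rotation vector about the tool's x, y, z in degrees. A call has 1 to 12 rows; each row is the pose to reach, as a shift and turn from the pose commanded when the call began, along the tool's axes at that moment; what a row does not reach only later rows make up. A row lasts 1/12 s, in which the tool goes at most 41.7 mm and 7.16 degrees, less where a joint would pass 70% of its speed; a pose out of reach is approached as far as the arm can. A call with a gripper value outside its range is refused whole. The fingers move at their own pace and stop on an object; FORCE is the grip in N (left out, the last holds). Time passes only in rows, so rows that repeat a pose let the fingers close. It gives the time, the measured TCP pose, the force and the opening at its end, in the units of the state.
- bot.get_state(): the state, without advancing time (a new reading comes with each control period).
- bot.read_camera(name): name is "side" or "top" or "wrist"; returns (picture, depth): 384x512x3 uint8, red, green, blue; 384x512 float32, mm along the optical axis (not along the pixel's ray), 0 where there is no reading.
- bot.camera_params(name): a dict with "fx", "fy", "cx", "cy" (pixels), "rvec" (rotation vector, rad) and "tvec" (3), from world to camera coordinates, as OpenCV has them; the wrist camera has in their place "hand_eye" (4x4, takes a point from camera to tool coordinates, whose origin is the TCP and whose axes are the tool frame's). Camera axes: x right, y down, z forward; pixel columns grow to the right and rows downward; lengths in mm; the calibration is good to about 2 mm. A picture is of the moment at which its call begins: read the wrist's pose just before it. camera_params takes no time and is no camera call.
- bot.job_done(): hands the job in, once; it reports no verdict.
The state is a dict: "t": time; "joint_positions": joint angles; "qd": joint speeds; "joint_efforts": joint torques, N m; "position": TCP position; "tool_rot": TCP orientation; "contact_force": force on the tool from outside, world axes, zero at the start; "wrist_torque": the same for the moment, N m; "opening": opening from 0.0 (shut) to 1.0 (fully open).
Only numpy, scipy, OpenCV 4.12 (cv2) and the standard library are available. Lean on these libraries where they do the work, as an engineer would, in place of code of your own. Each camera call takes 0.05 s, during which the arm holds its last target. There are 200 camera calls.

### The job

Take the amber glass cylinder with the tall solid stopper out of the slanted draining rest and stand it upright in the middle of the round pan of the balance, ready for weighing. It is top-heavy on a narrow foot and the height of the pan is not known: feel for the pan gently, keep hold for a moment while the pan takes the weight, then let go slowly, see that it stands still by itself and move clear. Leave everything else on the bench where it is.

Things in the scene. Friction and masses are not known exactly. Their poses are not given: they have to be found in the camera images.
- cylinder: Amber glass cylinder with a tall solid stopper, 160 mm tall, 0.12-0.24 kg, centre of mass about 110 mm above its foot. Origin: centre of the foot's underside; z along its axis to the stopper. Foot diameter 24, tube 18, collar 24 (92 to 104 mm up), neck 16 (to 118 mm), stopper 26 mm (118 to 160 mm). Starts in one of the rest's two slots, stopper up, leaning 29 degrees towards the robot.
- stopper (a point): Centre of that cylinder's stopper, on its axis, 139 mm above the foot's underside, 21 mm below the flat top; axes as the cylinder's. The stopper is a plain round cylinder 26 mm in diameter and 42 mm long, free on all sides: the place to grip, along the axis from its top end. No other cylinder has one.
- plain_cylinder: The other cylinder in the rest: same amber glass, foot and tube, but only a small flat cap (22 mm in diameter), 116 mm tall in all. Origin: centre of the underside of the foot, z along its axis. Leave it in its slot.
- rest: White plastic slanted rest, fixed, 150 by 190 mm, 125 mm high. Origin on the bench; z up. Two slots at y = +48 and -48 mm; feet stand at x = 0, z = 30 mm, axes lean 29 degrees to its -x. Each slot has a back plate below the cylinder (-x) and walls 28 mm apart, all reaching 104 mm along the axis; top and +x side are open, so a cylinder raised straight up, keeping its lean, comes out freely.
- lift: Grey lift carrying a balance, fixed: base plate 120 by 120 mm, balance housing 125 by 105 mm, on it a level round steel pan, diameter 80 mm, centred above this origin (on the bench). Its height is set anew each time and not reported: top of the empty pan 79 to 135 mm above the bench. The pan sinks 1.7 mm per N (2 to 4 mm under the cylinder), hard stop 9 mm down; the lift does not yield.
- beaker: Loose glass beaker, 64 mm across, 75 mm tall; origin under its centre. Leave alone.
- bottle: Loose amber bottle, 66 mm across, 130 mm tall; origin under its centre. Leave alone.
- pipette: Loose pipette lying on the bench along its x, about 260 mm long, 29 mm high; origin on the bench near its middle. Leave alone.
- tip_box: Loose box of pipette tips, 85 by 120 by 64 mm; origin under its centre. Leave alone.
- timer: Loose flat white timer, 60 by 65 by 18 mm; origin under its centre. Leave alone.

How it is judged:
By the outcome, as a careful person would: the job done as asked, in the order asked, and still so for the second after the job is handed in, with the robot touching nothing.
It also fails if it takes over 58 s, if anything falls off the work surface, if the arm or the gripper's body presses on something with over 40 N, if the wrist force passes 120 N, or if a joint passes its speed limit or range.

## Working session

There is one attempt and no reset: what is moved stays moved. The work goes in short steps, Python scripts to look and compute and a shell command to move; the robot and the scene stay as the last step left them, time stands still between calls to the robot, and variables do not carry over. Pictures are saved under pics/ and viewed, about 8 in all and at most 12, crops included, and the job is handed in when it is done.

```bash
ls; mkdir -p pics
python3 - <<'E'
from workcell import bot
import cv2, numpy as np
s=bot.get_state(); print(s); print(bot.grip_point_offset)
for n in("side","top","wrist"):
    im,d=bot.read_camera(n); cv2.imwrite(f"pics/{n}0.png",im[:,:,::-1]); np.save(f"pics/{n}0.npy",d)
    print(n,bot.camera_params(n),(d>0).mean())
a=cv2.imread("pics/side0.png");b=cv2.imread("pics/top0.png")
cv2.imwrite("pics/both0.png",cv2.resize(np.vstack([a,b]),(400*1,600)))
E
```

```text
pics
{'t': 0.0, 'joint_positions': array([ 9.83699364e-01,  1.81580355e-01,  1.60803868e+00,  8.35348005e-06,
        1.35380237e+00, -2.06306940e-01]), 'qd': array([ 0.0016846 , -0.00118473,  0.00057761, -0.00165538, -0.00142212,
        0.00069252]), 'joint_efforts': array([-7.75508415e-04, -4.44880700e+01, -3.51330078e+01, -3.63065274e-04,
        9.18249803e-03, -8.94186570e-06]), 'position': array([213.3626466 , 533.33346006, 230.34723405]), 'tool_rot': array([-1.55176041,  0.29937906, -0.2982515 ]), 'contact_force': array([ 0.52559335,  0.36818511, -0.53753956]), 'wrist_torque': array([0.06617346, 0.01763814, 0.03331907]), 'opening': 0.9968863857499374}
18.700000000000003
side {'fx': 391.0265588083931, 'fy': 391.0265588083931, 'cx': 249.63150433328468, 'cy': 186.7473952695261, 'rvec': array([ 2.31680168, -0.89826739,  0.33110919]), 'tvec': array([-392.82877073,  360.8870246 , 1121.78501251])} 0.9959004720052084
top {'fx': 488.63423835687115, 'fy': 488.63423835687115, 'cx': 258.34419938466596, 'cy': 194.73793038360316, 'rvec': array([ 2.20734511, -2.15094351,  0.09309824]), 'tvec': array([   8.07536036,  539.11963877, 1547.180415  ])} 0.9958089192708334
wrist {'fx': 305.5271739549245, 'fy': 305.5271739549245, 'cx': 258.4262059884907, 'cy': 186.03279379266536, 'hand_eye': array([[-8.56597907e-05,  9.57415729e-01,  2.88712858e-01,
        -7.39999589e+01],
       [ 7.70979471e-05, -2.88712852e-01,  9.57415732e-01,
        -1.41500606e+02],
       [ 9.99999993e-01,  1.04271200e-04, -4.90837047e-05,
        -3.70922883e-01],
       [ 0.00000000e+00,  0.00000000e+00,  0.00000000e+00,
         1.00000000e+00]])} 0.9960530598958334
```

View pics/top0.png

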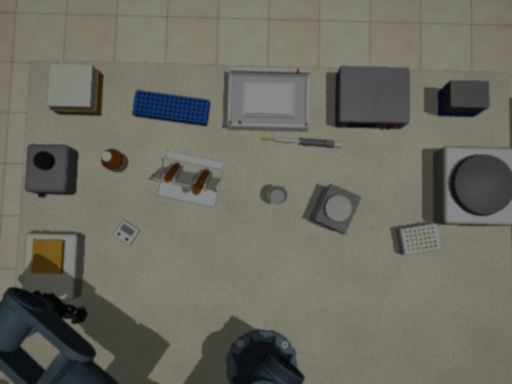

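View pics/side0.png

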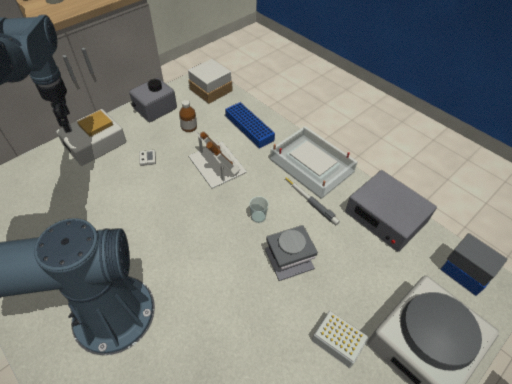

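The top view shows the rest around (190,180) with amber cylinders at (172,172) and (201,181), the beaker at (275,193), and the pan at (338,207). I'll measure these from depth and zoom in on the rest.

```bash
cat > h.py <<'E'
import numpy as np, cv2
from scipy.spatial.transform import Rotation as R
def cloud(d,p,T=None):
    v,u=np.mgrid[:d.shape[0],:d.shape[1]]
    c=np.stack([(u-p['cx'])/p['fx']*d,(v-p['cy'])/p['fy']*d,d],-1)
    if 'rvec' in p:
        M=R.from_rotvec(p['rvec']).as_matrix(); return (c-p['tvec'])@M
    H=T@p['hand_eye']; return c@H[:3,:3].T+H[:3,3]
def tool(s):
    T=np.eye(4);T[:3,:3]=R.from_rotvec(s['tool_rot']).as_matrix();T[:3,3]=s['position'];return T
E
python3 - <<'E'
from h import *; from workcell import bot
np.set_printoptions(precision=1,suppress=True)
for n,box in(("top",(150,145,235,215)),("side",(180,120,250,190))):
    im=cv2.imread(f"pics/{n}0.png");d=np.load(f"pics/{n}0.npy");P=cloud(d,bot.camera_params(n))
    x0,y0,x1,y1=box
    hsv=cv2.cvtColor(im,cv2.COLOR_BGR2HSV)
    m=cv2.inRange(hsv,(3,110,50),(22,255,255))
    k,l,st,ce=cv2.connectedComponentsWithStats(m)
    for i in range(1,k):
        if st[i,4]>15 and x0<ce[i,0]<x1 and y0<ce[i,1]<y1:
            Q=P[l==i]; print(n,st[i],Q.mean(0),Q.min(0),Q.max(0))
    # pan
    u,v=(338,207) if n=="top" else (292,241)
    print("pan",n,P[v-4:v+5:4,u-4:u+5:4].reshape(-1,3).mean(0), P[...,2][v,u-12:u+13:3])
    cv2.imwrite(f"pics/z_{n}.png",cv2.resize(im[y0:y1,x0:x1],None,fx=6,fy=6,interpolation=cv2.INTER_CUBIC))
a=cv2.imread("pics/z_top.png");b=cv2.imread("pics/z_side.png")
h=420;cv2.imwrite("pics/z.png",cv2.resize(np.hstack([a[:h],b[:h]]),(800,int(h*800/(a.shape[1]+b.shape[1])))))
E
```

```text
top [173 163   7   8  22] [621.  283.   51.8] [603.3 277.   34.7] [632.9 290.2  86.3]
top [165 173   8   9  52] [576.6 293.8 130. ] [564.2 284.1 119.9] [589.4 303.4 140.7]
top [192 180  12  14  99] [547.2 201.  157.4] [526.1 189.2 118.2] [570.9 215.2 179.5]
pan top [ 500.5 -220.3  107.9] [113.3 109.  104.7 106.6 109.  110.9 100.1 114.2 106.1]
side [201 132   7   7  28] [574.4 292.7 127.2] [564.3 285.9 119.1] [585.6 304.5 134.3]
side [207 142  14  13  94] [538.4 190.7 162.5] [  -8.7 -577.6  115.8] [ 571.4  218.6 1099.6]
pan side [ 498.6 -220.9  108.7] [105.9 108.6 108.8 105.8 109.5 107.2 109.8 111.  107.4]
```

View pics/z.png

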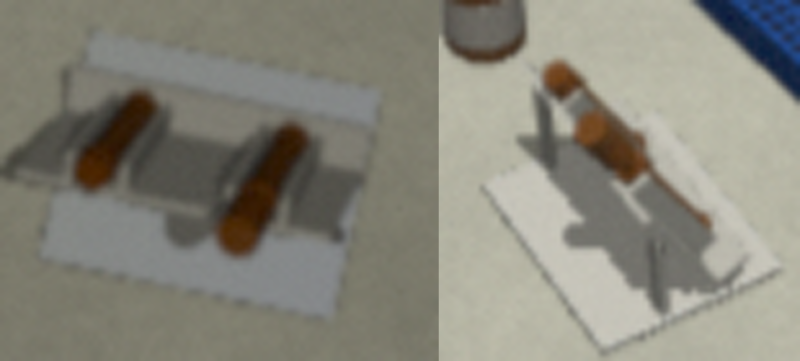

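The right-hand cylinder (stopper near (540,197,162)) is the target. The plain one has its cap at about (577,294,130). Next I'll plan a standoff along the axis so the wrist camera can refine this.

```bash
cat >> h.py <<'E'
def target(psi,lean,flip=1):
    a=np.array([-np.sin(lean)*np.cos(psi),-np.sin(lean)*np.sin(psi),np.cos(lean)])
    y=-a; z=flip*np.array([-np.sin(psi),np.cos(psi),0]); return np.stack([np.cross(y,z),y,z],1),a
def delta(s,M,p,T0=None):
    T=tool(s) if T0 is None else T0
    return T[:3,:3].T@(np.array(p)-T[:3,3]), np.degrees(R.from_matrix(T[:3,:3].T@M).as_rotvec())
E
python3 - <<'E'
from h import *; from workcell import bot
np.set_printoptions(precision=2,suppress=True)
s=bot.get_state();print(tool(s))
# plate yaw: white low-saturation bright pixels
d=np.load("pics/top0.npy");im=cv2.imread("pics/top0.png");P=cloud(d,bot.camera_params("top"))
st=P[140:215,150:235].reshape(-1,3)
r=st[(st[:,2]>150)&(st[:,2]<200)];print(len(r),r.mean(0),r.min(0),r.max(0))
q=st[(st[:,2]>70)&(st[:,2]<108)];print(len(q),q.mean(0))
hsv=cv2.cvtColor(im,cv2.COLOR_BGR2HSV)
m=np.zeros(d.shape,np.uint8);b=im[...,0].astype(int)-im[...,2]
m[145:215,150:235]=((b>0)&(im.max(2)>60))[145:215,150:235]
Q=P[m>0];Q=Q[(Q[:,2]>-5)&(Q[:,2]<30)].astype(np.float32);print(len(Q),cv2.minAreaRect(Q[:,:2].copy()))
for f in(1,-1):
    M,a=target(np.radians(-13),np.radians(29),f)
    print(f,M.tolist(),*delta(s,M,np.array([538,199,163])+a*121))
E
```

```text
[[  0.93  -0.     0.37 213.43]
 [ -0.37  -0.     0.93 533.46]
 [ -0.    -1.    -0.   230.58]
 [  0.     0.     0.     1.  ]]
92 [540.65 202.91 166.26] [524.02 190.68 150.31] [561.2  216.57 179.51]
334 [578.62 243.66  89.9 ]
700 ((586.9714965820312, 242.56048583984375), (181.66799926757812, 143.70005798339844), 79.5350341796875)
1 [[0.8522032607078565, 0.47238398108792873, 0.224951054343865], [-0.1967466252709295, -0.10905843523046233, 0.9743700647852352], [0.48480962024633706, -0.8746197071393957, 0.0]] [ 367.64  -38.08 -198.91] [  2.31  -8.61 -28.97]
-1 [[-0.8522032607078565, 0.47238398108792873, -0.224951054343865], [0.1967466252709295, -0.10905843523046233, -0.9743700647852352], [-0.48480962024633706, -0.8746197071393957, -0.0]] [ 367.64  -38.08 -198.91] [ 42.96 165.98   3.42]
```

```bash
python3 -m handwheel '[[1,35,-3,-20,0,-1,-3],[1,72,-7,-40,0,-2,-6],[1,108,-11,-60,1,-3,-9],[1,145,-15,-80,1,-4,-12],[1,182,-19,-100,1,-5,-15],[1,218,-23,-120,1,-6,-18],[1,255,-27,-140,1,-6,-21],[1,292,-31,-160,2,-7,-24],[1,330,-35,-180,2,-8,-27],[1,368,-38,-199,2,-8,-29],[1,368,-38,-199,2,-8,-29],[1,368,-38,-199,2,-8,-29]]' 60
cat > look.py <<'E'
import sys
from h import *; from workcell import bot
np.set_printoptions(precision=2,suppress=True)
n=sys.argv[1]; s=bot.get_state(); im,d=bot.read_camera("wrist")
cv2.imwrite(f"pics/w{n}.png",im[:,:,::-1]); np.savez(f"pics/w{n}.npz",d=d,T=tool(s))
print(s['t'],tool(s)[:3].tolist(),s['joint_positions'],s['contact_force'])
E
python3 look.py 1
```

```text
t: 1.15
position: [482.1, 210.3, 269.2]
tool_rot: [-1.589, -0.211, -0.586]
contact_force: [-1.2, -0.1, -0.6]
opening: 0.998
1.15 [[0.8488978859211769, 0.4708334647282562, 0.24018373752305244, 482.0683618886914], [-0.20944195578925046, -0.11757434299195779, 0.9707267076912962, 210.2603372982677], [0.4852900642231719, -0.8743524017019657, -0.0011963295007292318, 269.2123883707779]] [ 0.35 -0.2   1.99 -0.34  0.95 -0.83] [-1.18 -0.11 -0.62]
```

View pics/w1.png

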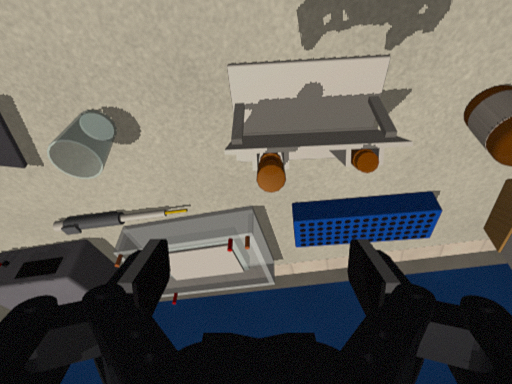

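The stopper shows at (271,172) with its top disc visible, and the plain cap is at (366,160). Next I'll fit the disc in 3D.

```bash
cat > fit.py <<'E'
import sys
from h import *; from workcell import bot
np.set_printoptions(precision=1,suppress=True)
n,u0,v0,psi=sys.argv[1],int(sys.argv[2]),int(sys.argv[3]),float(sys.argv[4])
z=np.load(f"pics/w{n}.npz");im=cv2.imread(f"pics/w{n}.png");d=z['d'];T=z['T']
P=cloud(d,bot.camera_params("wrist"),T)
m=cv2.inRange(cv2.cvtColor(im,cv2.COLOR_BGR2HSV),(3,110,50),(22,255,255))
k,l,st,ce=cv2.connectedComponentsWithStats(m);i=l[v0,u0];print(st[i],ce[i])
M,a=target(np.radians(psi),np.radians(29))
Q=P[(l==i)&(d>0)]; h=Q@a; e=np.stack([M[:,0],M[:,2]],1)
hs=np.histogram(h,bins=np.arange(np.median(h)-60,np.median(h)+60,4));print(hs[1][:-1].astype(int)*1.,hs[0])
top=np.percentile(h,97)
for lo in(8,):
    F=Q[h>top-lo]; c=F@e; (cx,cy),r=cv2.minEnclosingCircle(c.astype(np.float32)); hh=np.median(h[h>top-lo])
    print("topcentre",len(F),cx*M[:,0]+cy*M[:,2]+hh*a,"r",r,"mean",F.mean(0),"ext",c.min(0),c.max(0),cx,cy)
B=Q[h<top-12]; 
if len(B): print("side z-ext (tool z dir)",(B@e).min(0),(B@e).max(0))
_,_,V=np.linalg.svd(F-F.mean(0));print("normal",V[2])
E
python3 fit.py 1 271 172 -12
python3 fit.py 1 366 160 -12
```

```text
[257 153  29  39 852] [270.5 173.2]
[-144. -140. -136. -132. -128. -124. -120. -116. -112. -108. -104. -100.
  -96.  -92.  -88.  -84.  -80.  -76.  -72.  -68.  -64.  -60.  -56.  -52.
  -48.  -44.  -40.  -36.  -32.] [ 18  33   0   0   0  17  15  14   7  16  16  20  22  28 208 423   0   0
   0   0   0   0   0   0   0   0   0   0   0]
topcentre 645 [533.3 208.  169. ] r 12.68943977355957 mean [532.5 208.2 168.4] ext [487.7 302.5] [512.  326.7] 500.32183837890625 314.3111877441406
side z-ext (tool z dir) [487.7 302.9] [495.6 326.1]
normal [ 0.5 -0.1 -0.9]
[352 149  27  24 496] [365.1 160.2]
[-187. -183. -179. -175. -171. -167. -163. -159. -155. -151. -147. -143.
 -139. -135. -131. -127. -123. -119. -115. -111. -107. -103.  -99.  -95.
  -91.  -87.  -83.  -79.  -75.] [  0   0   0   0   1   1   1   1   1   1   5  28  53  29 126 247   0   0
   0   0   0   0   0   0   0   0   0   0   0]
topcentre 391 [571.5 298.1 130.4] r 10.842544555664062 mean [570.8 297.5 129.7] ext [487.5 399.6] [507.6 421.1] 497.8885192871094 410.4032287597656
side z-ext (tool z dir) [486.6 398.8] [504.2 425.7]
normal [ 0.5 -0.  -0.8]
```

Run:
```python
from h import *; from workcell import bot
np.set_printoptions(precision=2,suppress=True)
M,a=target(np.radians(-10.8),np.radians(29)); c=np.array([533.3,208,169.])
s=bot.get_state()
for k in(40,-40): print(*delta(s,M,c+k*a))
print(a)
```

```text
[-3.69 72.37  8.04] [ 1.51 -2.61 -0.01]
[ -3.73 152.34  10.14] [ 1.51 -2.61 -0.01]
[-0.48  0.09  0.87]
```

```bash
python3 -m handwheel '[[1,-2,35,4,0.8,-1.3,0],[1,-4,72,8,1.5,-2.6,0],[1,-4,95,8.6,1.5,-2.6,0],[1,-4,115,9.2,1.5,-2.6,0],[1,-4,130,9.6,1.5,-2.6,0],[1,-4,142,9.9,1.5,-2.6,0],[1,-4,152,10.1,1.5,-2.6,0],[1,-4,152,10.1,1.5,-2.6,0],[1,-4,152,10.1,1.5,-2.6,0]]' 60
python3 look.py 2
python3 - <<'E'
from h import *; from workcell import bot
np.set_printoptions(precision=2,suppress=True)
M,a=target(np.radians(-10.8),np.radians(29)); c=np.array([533.3,208,169.])
print(*delta(bot.get_state(),M,c-40*a))
E
```

```text
t: 1.95
position: [551.4, 206.2, 133.9]
tool_rot: [-1.577, -0.255, -0.54]
contact_force: [0.2, 0.2, 0.2]
opening: 1.006
1.95 [[0.8600729790247552, 0.47585482425759257, 0.18394742994197685, 551.3854094885752], [-0.16057262995912774, -0.08974234905856365, 0.9829357767898469, 206.1929502169304], [0.4842426057871114, -0.8749334243336612, -0.0007757088896981346, 133.91001823182145]] [ 0.27  0.11  1.99 -0.38  0.61 -0.84] [0.2  0.2  0.21]
[ 0.48  1.05 -1.71] [-0.09  0.18  0.03]
```

View pics/w2.png

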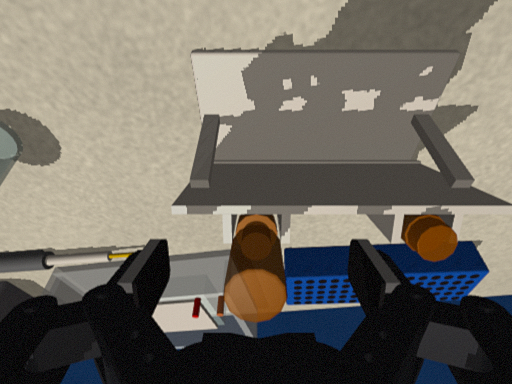

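The stopper's top disc is at (255,293), between the fingers (midline at column 258). I'll re-fit here before closing.

```bash
python3 fit.py 2 255 293 -10.8
python3 - <<'E'
from h import *
z=np.load("pics/w2.npz");T=z['T'];M,a=target(np.radians(-10.8),np.radians(29));print(T[:3,3]@M)
E
```

```text
[ 217  214   70  109 4876] [254.4 273.4]
[-148. -144. -140. -136. -132. -128. -124. -120. -116. -112. -108. -104.
 -100.  -96.  -92.  -88.  -84.  -80.  -76.  -72.  -68.  -64.  -60.  -56.
  -52.  -48.  -44.  -40.  -36.] [  53  347   16    0    5   79   93  143  166  173  173  196  193  199
  471 2424    0    0    0    0    0    0    0    0    0    0    0    0
    0]
topcentre 3014 [533.6 207.9 169.1] r 13.32412052154541 mean [532.  208.1 167.8] ext [493.  291.3] [519.7 316.4] 506.332763671875 304.17144775390625
side z-ext (tool z dir) [493.  257.4] [680.3 316. ]
normal [ 0.5 -0.1 -0.8]
[504.83896748 126.73024513 305.86002906]
```

```bash
python3 -m handwheel '[[1,1,0,-1.7,0,0,0],[1,1,0,-1.7,0,0,0],[-1,1,0,-1.7,0,0,0],[-1,1,0,-1.7,0,0,0],[-1,1,0,-1.7,0,0,0],[-1,1,0,-1.7,0,0,0],[-1,1,0,-1.7,0,0,0],[-1,1,0,-1.7,0,0,0],[-1,1,0,-1.7,0,0,0],[-1,1,0,-1.7,0,0,0]]' 60
python3 -m handwheel '[[-1,0,0,0,0,0,0],[-1,0,0,0,0,0,0],[-1,0,0,0,0,0,0]]' 60
python3 -c "
from workcell import bot
s=bot.get_state();print(s['position'],s['contact_force'],s['wrist_torque'],s['opening'])"
```

```text
t: 2.83
position: [552.7, 203.8, 135.2]
tool_rot: [-1.576, -0.256, -0.542]
contact_force: [-3.4, 1.1, 3.0]
opening: 0.288
t: 3.08
position: [552.7, 203.8, 135.3]
tool_rot: [-1.576, -0.256, -0.542]
contact_force: [-3.8, 2.4, 5.3]
opening: 0.288
[552.71591005 203.7518219  135.25347474] [-3.84030091  2.42891647  5.28479473] [0.36541948 0.35188698 0.11670994] 0.2880222929896667
```

```bash
python3 -m handwheel '[[-1,1,-1.8,0,0,0,0],[-1,3,-5.4,0,0,0,0],[-1,7,-12.7,0,0,0,0],[-1,13,-23.5,0,0,0,0],[-1,20,-36,0,0,0,0],[-1,28,-50.5,0,0,0,0],[-1,36,-65,0,0,0,0],[-1,44,-79.5,0,0,0,0],[-1,52,-94,0,0,0,0],[-1,58,-105,0,0,0,0],[-1,60,-108.5,0,0,0,0],[-1,60,-108.5,0,0,0,0]]' 60
python3 look.py 3
python3 - <<'E'
from h import *; from workcell import bot
np.set_printoptions(precision=2,suppress=True)
for n in("top","side"):
    d=np.load(f"pics/{n}0.npy");P=cloud(d,bot.camera_params(n))
    im=cv2.imread(f"pics/{n}0.png")
    Q=P[(np.abs(P[...,0]-500)<90)&(np.abs(P[...,1]+220)<90)]
    print(n,np.histogram(Q[:,2],bins=np.arange(-5,150,5)))
    F=Q[(Q[:,2]>100)&(Q[:,2]<118)];print(F.mean(0),np.median(F,0),F.min(0),F.max(0))
    u,v=(338,207) if n=="top" else (292,241)
    print(im[v,u-30:u+30:2].tolist()[::2])
E
```

```text
t: 4.08
position: [553.0, 203.7, 260.7]
tool_rot: [-1.575, -0.257, -0.544]
contact_force: [0.6, -0.1, -2.1]
opening: 0.291
4.0833 [[0.8579388194410494, 0.4792703292657907, 0.18504305872298862, 553.0209063364174], [-0.1619609193924262, -0.0895002529545369, 0.9827300571930394, 203.69368053514916], [0.48755475865348585, -0.873092009015393, 0.0008373218059076759, 260.7475661573058]] [ 0.27 -0.07  1.89 -0.28  0.87 -0.98] [ 0.55 -0.14 -2.12]
top (array([638, 560, 167,  51,   2,   0,   0,   0,   0,   0,   0,   0,   0,
         6,  14,  14,  14,  35, 258, 448, 117,  84, 296, 154,   7,   0,
         0,   0,   0,   0]), array([ -5,   0,   5,  10,  15,  20,  25,  30,  35,  40,  45,  50,  55,
        60,  65,  70,  75,  80,  85,  90,  95, 100, 105, 110, 115, 120,
       125, 130, 135, 140, 145]))
[ 498.71 -220.91  108.25] [ 498.48 -220.61  108.17] [ 451.22 -266.8   100.03] [ 541.33 -169.74  117.23]
[[60, 69, 71], [62, 70, 69], [47, 45, 49], [60, 61, 61], [51, 52, 52], [112, 117, 115], [115, 118, 117], [113, 117, 117], [116, 121, 119], [118, 122, 120], [113, 117, 116], [85, 87, 85], [85, 93, 92], [104, 120, 121], [106, 120, 123]]
side (array([593, 526, 290, 205,   4,   0,   0,   0,   0,   0,   0,   0,   0,
         3,  44,  42,  33,  45, 160, 605,  48,  28, 376, 100,   0,   0,
         0,   0,   0,   0]), array([ -5,   0,   5,  10,  15,  20,  25,  30,  35,  40,  45,  50,  55,
        60,  65,  70,  75,  80,  85,  90,  95, 100, 105, 110, 115, 120,
       125, 130, 135, 140, 145]))
[ 498.36 -220.15  108.25] [ 498.34 -220.03  108.35] [ 458.62 -258.99  100.9 ] [ 539.12 -179.04  113.74]
[[164, 181, 181], [115, 125, 124], [105, 103, 100], [106, 105, 104], [89, 92, 89], [147, 150, 147], [144, 146, 145], [141, 144, 142], [144, 146, 144], [143, 146, 143], [144, 147, 145], [110, 110, 109], [106, 107, 104], [168, 186, 187], [166, 181, 183]]
```

View pics/w3.png

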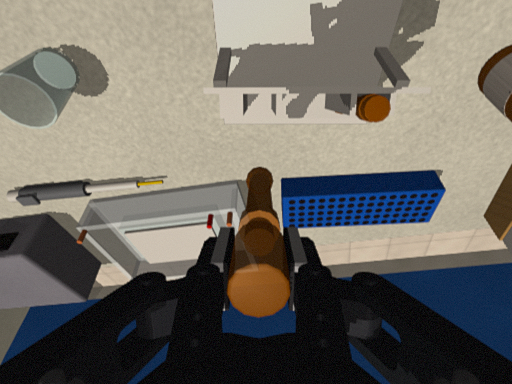

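The stopper is held centrally between the pads at (258,285) and the cylinder is clear of the rest. The pan centre measures about (498.6,-219.8) with its top near z 108. Next I'll compute the transit.

Run:
```python
from h import *; from workcell import bot
np.set_printoptions(precision=2,suppress=True)
s=bot.get_state();T=tool(s)
M,a=target(np.radians(-10.8),0)
print(*delta(s,M,[498.6,-219.8,300]))
print(*delta(s,M,[535,40,300]))
print(R.from_rotvec(-s['tool_rot']).as_matrix()@[0,0,1])
```

```text
[  42.15  -23.23 -425.96] [-0.03  0.13 29.06]
[  31.38  -29.24 -163.91] [-0.03  0.13 29.06]
[ 0.49 -0.87 -0.  ]
```

```bash
python3 -m handwheel '[[-1,4,-6,-3,0,0,1],[-1,8,-13,-9,0,0,3],[-1,12,-19,-19,0,0,5.5],[-1,16,-24,-33,0,0,8.5],[-1,20,-28,-51,0,0,12],[-1,23,-30,-71,0,0,15.5],[-1,26,-31,-93,0,0,19],[-1,29,-31,-116,0,0,22],[-1,31,-31,-139,0,0,24.5],[-1,32,-30,-163,0,0,26.5],[-1,33,-29,-187,0,0,28],[-1,34,-28,-211,0,0,29]]' 60
python3 -m handwheel '[[-1,2,0,-24,0,0,0],[-1,4,0,-48,0,0,0],[-1,6,0,-72,0,0,0],[-1,8,0,-96,0,0,0],[-1,10,0,-120,0,0,0],[-1,11,0,-143,0,0,0],[-1,12,0,-163,0,0,0],[-1,12.5,0,-180,0,0,0],[-1,13,0,-194,0,0,0],[-1,13,0,-204,0,0,0],[-1,13,0,-210,0,0,0],[-1,13,0,-210,0,0,0]]' 60
python3 - <<'E'
from h import *; from workcell import bot
np.set_printoptions(precision=2,suppress=True)
s=bot.get_state();M,a=target(np.radians(-10.8),0)
print(s['contact_force'],s['joint_positions'],*delta(s,M,[498.6,-219.8,270]))
E
```

```text
t: 5.13
position: [528.6, -8.0, 298.3]
tool_rot: [-1.566, 0.149, -0.144]
contact_force: [-0.2, -0.1, -0.5]
opening: 0.291
t: 6.13
position: [502.8, -216.2, 299.5]
tool_rot: [-1.566, 0.147, -0.147]
contact_force: [0.3, 0.4, -1.6]
opening: 0.286
[ 0.33  0.38 -1.62] [-0.62  0.07  1.59 -0.    1.48 -2.01] [-3.47 29.48 -4.29] [ 0.01  0.08 -0.01]
```

```bash
python3 -m handwheel '[[-1,-1.5,6,-2,0,0,0],[-1,-3.5,14,-4.3,0,0,0],[-1,-3.5,22,-4.3,0,0,0],[-1,-3.5,29,-4.3,0,0,0],[-1,-3.5,29.5,-4.3,0,0,0],[-1,-3.5,29.5,-4.3,0,0,0],[-1,-3.5,29.5,-4.3,0,0,0]]' 60
cat > ax.py <<'E'
import sys
from h import *; from workcell import bot
np.set_printoptions(precision=1,suppress=True)
s=bot.get_state();p=s['position'];print(s['t'],p,s['contact_force'])
out=[]
for n in("side","wrist"):
    t=tool(bot.get_state());im,d=bot.read_camera(n);im=im[:,:,::-1].copy();pr=bot.camera_params(n);P=cloud(d,pr,t)
    cv2.imwrite(f"pics/{n}{sys.argv[1]}.png",im)
    if n=="side": M=R.from_rotvec(pr['rvec']).as_matrix();C=-M.T@pr['tvec']
    else: C=(t@pr['hand_eye'])[:3,3]
    m=cv2.inRange(cv2.cvtColor(im,cv2.COLOR_BGR2HSV),(3,90,30),(22,255,255))>0
    m&=(np.hypot(P[...,0]-p[0],P[...,1]-p[1])<40)&(P[...,2]<p[2]+60)&(d>0)
    Q=P[m]; f=p[:2]-C[:2]; f/=np.linalg.norm(f); l=np.array([-f[1],f[0]])
    print(n,"lat",l,"cam",C,len(Q))
    zf=p[2]-119.3
    for lo,hi in((-3,6),(10,25),(25,40),(40,55),(55,70),(70,90),(93,103),(120,135),(135,157)):
        q=Q[(Q[:,2]-zf>lo)&(Q[:,2]-zf<hi)]
        if len(q)>3:
            x=(q[:,:2]-p[:2])@l; print(lo,len(q),"lat mid",(x.min()+x.max())/2,"mean",x.mean(),"w",np.ptp(x),"near",np.percentile((q[:,:2]-p[:2])@f,10))
    u=np.argwhere(m); 
    if n=="side":
        y0,x0=u.min(0)-25;y1,x1=u.max(0)+25; cv2.imwrite(f"pics/sc{sys.argv[1]}.png",cv2.resize(im[max(y0,0):y1,max(x0,0):x1],None,fx=5,fy=5,interpolation=cv2.INTER_CUBIC)[:600,:800]); print(x0,y0)
E
python3 ax.py 4
```

```text
t: 6.72
position: [499.1, -218.9, 270.6]
tool_rot: [-1.566, 0.145, -0.146]
contact_force: [0.1, 0.3, -1.7]
opening: 0.289
6.7167 [ 499.1 -218.9  270.6] [ 0.1  0.3 -1.7]
side lat [-0.6  0.8] cam [  -8.7 -577.6 1099.6] 211
-3 9 lat mid -0.532830062589448 mean 0.6050828822406752 w 17.135322586774244 near -10.408834953412876
10 18 lat mid 0.415230190147843 mean -0.016608993422008486 w 16.116245932671333 near -8.536346877383238
25 15 lat mid -0.7007175628851572 mean -0.8670345485613461 w 11.861096310069332 near -8.707632589836287
40 15 lat mid -1.4914040584693422 mean -0.9462102601571402 w 10.749613648340924 near -8.829010830380732
55 12 lat mid -0.5548941178832365 mean -0.49355854160437573 w 10.679822362257172 near -7.232787359782473
70 17 lat mid -1.3850357490884688 mean -1.2388373560645936 w 11.426808951713129 near -8.700079696695669
93 17 lat mid -0.4006357539692518 mean 0.15086033219949493 w 19.05089424614087 near -10.364103378052594
120 17 lat mid 5.878972760923192 mean 4.646749402930383 w 13.3595258184669 near -12.410171315954486
135 39 lat mid 5.194676107410572 mean 5.528808714547
[... 356 characters left out ...]
 mean -0.14375008306720985 w 16.75163153872549 near -9.172563471777618
40 131 lat mid -0.36478006535436425 mean -0.16910808721877152 w 16.481967102616352 near -9.061849684005196
55 165 lat mid -0.389599953226452 mean -0.2145585247451492 w 17.0301785078803 near -9.028778425733273
70 147 lat mid 0.2678453101309719 mean 0.04548238103408762 w 16.45209168761989 near -9.064120061299798
93 454 lat mid -0.4551979443151559 mean -0.5499931793558384 w 23.421600144957978 near -11.561428016509412
120 637 lat mid -0.4812200958983768 mean -0.41148033177029275 w 24.61564460667288 near -12.60507800150291
135 1424 lat mid -0.6000312981312659 mean -0.6426103018407058 w 25.7020468120134 near -12.513164880557353
```

View pics/sc4.png

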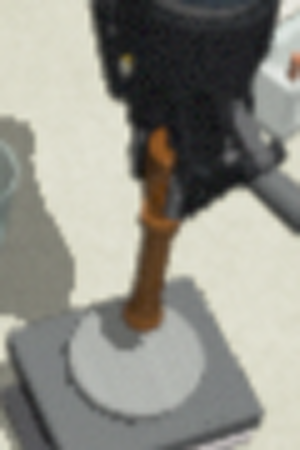

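View pics/wrist4.png

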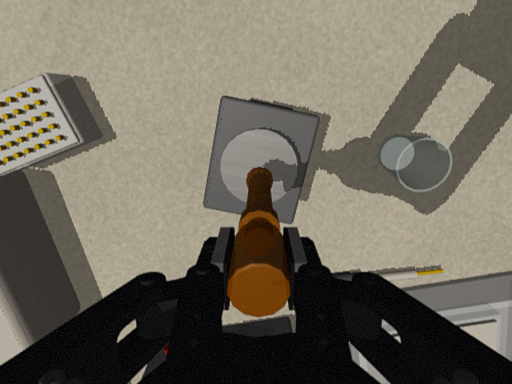

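The cylinder hangs vertical, with lateral and near offsets constant within about 0.5 mm from foot to stopper, above the pan at about (260,160). Next I'll fit the pan circle from the wrist depth.

```bash
python3 look.py 5
python3 - <<'E'
from h import *; from workcell import bot
z=np.load("pics/w5.npz");d=z['d'];T=z['T'];P=cloud(d,bot.camera_params("wrist"),T);im=cv2.imread("pics/w5.png")
m=(np.hypot(P[...,0]-499,P[...,1]+219)<60)
h=P[m][:,2];print(np.histogram(h,bins=np.arange(80,125,3)))
Z=np.median(h[(h>100)&(h<116)]);m&=abs(P[...,2]-Z)<6
m=cv2.morphologyEx(m.astype(np.uint8),cv2.MORPH_OPEN,np.ones((3,3)))>0
Q=P[m];print(Z,np.median(Q[:,2]),cv2.minEnclosingCircle(Q[:,:2].astype(np.float32)),Q.min(0),Q.max(0))
hsv=cv2.cvtColor(im,cv2.COLOR_BGR2HSV);am=cv2.inRange(hsv,(3,90,30),(22,255,255))>0
q=P[am&(np.hypot(P[...,0]-499,P[...,1]+219)<20)];print("lowest amber",np.percentile(q[:,2],[0.2,1,2]))
E
```

```text
6.8167 [[0.9827710893999939, 0.001355633812758661, 0.18482193618863263, 499.20313051713924], [-0.18482069346249003, -0.000991995700492243, 0.9827717574353542, -219.17265864255248], [0.0015156211906593858, -0.9999985890997526, -0.000724355513897601, 271.06434392695695]] [-0.63  0.08  1.64 -0.    1.42 -2.02] [-0.31 -0.43 -1.9 ]
(array([   0,    0,   44, 2830, 1134,    0,    0,    1,  518, 3225,    1,
          0,    0,    0]), array([ 80,  83,  86,  89,  92,  95,  98, 101, 104, 107, 110, 113, 116,
       119, 122]))
107.73875700933843 107.73852809086654 ((497.8424987792969, -219.14675903320312), 39.854393005371094) [ 458.31055631 -258.66149438  103.64908161] [ 536.27649621 -179.59529137  110.02602805]
lowest amber [152.06217893 156.52585112 158.18895122]
```

```bash
python3 -m handwheel '[[-1,-0.5,3,0,0,0,0],[-1,-1,8,0,0,0,0],[-1,-1,14,0,0,0,0],[-1,-1,20,0,0,0,0],[-1,-1,26,0,0,0,0],[-1,-1,31,0,0,0,0],[-1,-1,34,0,0,0,0],[-1,-1,36,0,0,0,0],[-1,-1,36,0,0,0,0],[-1,-1,36,0,0,0,0]]' 60
cat > f.py <<'E'
from workcell import bot
import numpy as np
np.set_printoptions(precision=2,suppress=True)
F=[]
for i in range(6):
    bot.read_camera("wrist"); s=bot.get_state();F.append(np.r_[s['contact_force'],s['wrist_torque'],s['position']])
print(s['t'],np.mean(F,0),"sd",np.std(F,0)[:3],s['opening'])
E
python3 f.py
```

```text
t: 7.7
position: [498.0, -219.0, 234.6]
tool_rot: [-1.566, 0.145, -0.147]
contact_force: [-0.2, -0.3, -2.0]
opening: 0.292
8.0 [   0.29    0.3    -1.84   -0.02   -0.01   -0.02  498.13 -219.03  234.9 ] sd [0.32 0.45 0.39] 0.289659570269771
```

```bash
python3 -m handwheel '[[-1,0,1.5,0,0,0,0],[-1,0,3,0,0,0,0],[-1,0,4,0,0,0,0],[-1,0,4,0,0,0,0]]' 60; python3 f.py
python3 -m handwheel '[[-1,0,0.5,0,0,0,0],[-1,0,1,0,0,0,0],[-1,0,1,0,0,0,0]]' 60;python3 f.py
python3 -m handwheel '[[-1,0,0.5,0,0,0,0],[-1,0,1,0,0,0,0],[-1,0,1,0,0,0,0]]' 60;python3 f.py
python3 -m handwheel '[[-1,0,0.5,0,0,0,0],[-1,0,1,0,0,0,0],[-1,0,1,0,0,0,0]]' 60;python3 f.py
```

```text
t: 8.33
position: [497.8, -218.8, 230.1]
tool_rot: [-1.566, 0.146, -0.146]
contact_force: [1.1, -0.2, -1.9]
opening: 0.294
8.6333 [   0.05   -0.06   -1.42    0.      0.02   -0.01  497.95 -218.9   230.51] sd [0.41 0.49 0.7 ] 0.2907060927823045
t: 8.88
position: [497.9, -218.9, 229.4]
tool_rot: [-1.566, 0.146, -0.147]
contact_force: [-0.1, 0.2, -1.3]
opening: 0.29
9.1833 [   0.21   -0.41   -1.61   -0.01   -0.      0.01  497.95 -218.92  229.54] sd [0.41 0.33 0.23] 0.28989906344646604
t: 9.43
position: [497.9, -218.9, 228.5]
tool_rot: [-1.566, 0.146, -0.147]
contact_force: [0.2, 0.0, -2.6]
opening: 0.287
9.7333 [   0.08    0.08   -1.4    -0.01   -0.03    0.01  497.97 -218.91  228.56] sd [0.65 0.52 0.52] 0.2885319075448938
t: 9.98
position: [497.9, -218.9, 227.5]
tool_rot: [-1.566, 0.146, -0.147]
contact_force: [-0.4, -0.4, -0.3]
opening: 0.289
10.2833 [   0.02    0.23   -1.31   -0.      0.01    0.    497.99 -218.93  227.61] sd [0.38 0.52 0.37] 0.2895633237915433
```

```bash
python3 -m handwheel '[[-1,0,0.5,0,0,0,0],[-1,0,1,0,0,0,0],[-1,0,1,0,0,0,0]]' 60;python3 f.py
python3 -m handwheel '[[-1,0,0.5,0,0,0,0],[-1,0,1,0,0,0,0],[-1,0,1,0,0,0,0]]' 60;python3 f.py
```

```text
t: 10.53
position: [498.0, -219.0, 226.5]
tool_rot: [-1.566, 0.146, -0.147]
contact_force: [0.1, -0.0, -0.5]
opening: 0.29
10.8333 [   0.14    0.22   -0.09    0.02    0.02   -0.01  498.   -218.94  226.61] sd [0.52 0.37 0.75] 0.289379087748142
t: 11.08
position: [498.0, -218.9, 225.5]
tool_rot: [-1.566, 0.145, -0.147]
contact_force: [-0.2, 0.3, 0.3]
opening: 0.291
11.3833 [  -0.21    0.26    0.16    0.04    0.02    0.01  498.   -218.95  225.61] sd [0.31 0.45 0.26] 0.28910999029034007
```

```bash
python3 -m handwheel '[[-1,0,0.5,0,0,0,0],[-1,0,1,0,0,0,0],[-1,0,1,0,0,0,0]]' 60;python3 f.py
```

```text
t: 11.63
position: [498.0, -218.9, 224.5]
tool_rot: [-1.566, 0.146, -0.147]
contact_force: [0.7, 0.3, 0.2]
opening: 0.286
11.9333 [  -0.08    0.17    0.85    0.06    0.03    0.03  498.   -218.94  224.62] sd [0.41 0.62 0.24] 0.2908033242863557
```

Contact came near TCP z 228.5, and the force passes zero at about 226. I'll back up 1.3 mm so the pan carries just the weight, hold, ease the grip to 20 N, and read the force.

```bash
python3 -m handwheel '[[-1,0,-0.6,0,0,0,0],[-1,0,-1.3,0,0,0,0],[-1,0,-1.3,0,0,0,0],[-1,0,-1.3,0,0,0,0],[-1,0,-1.3,0,0,0,0],[-1,0,-1.3,0,0,0,0],[-1,0,-1.3,0,0,0,0],[-1,0,-1.3,0,0,0,0],[-1,0,-1.3,0,0,0,0]]' 60;python3 f.py
python3 -m handwheel '[[-1,0,0,0,0,0,0],[-1,0,0,0,0,0,0],[-1,0,0,0,0,0,0],[-1,0,0,0,0,0,0]]' 20; python3 ax.py 6
```

```text
t: 12.68
position: [497.9, -218.9, 225.8]
tool_rot: [-1.566, 0.146, -0.147]
contact_force: [0.9, 0.6, 0.5]
opening: 0.29
12.9833 [  -0.03    0.43    0.11   -0.     -0.03   -0.01  497.96 -218.92  225.86] sd [0.35 0.29 0.31] 0.2886787721528302
t: 13.32
position: [498.0, -218.9, 225.9]
tool_rot: [-1.566, 0.146, -0.147]
contact_force: [0.3, -0.3, 0.2]
opening: 0.291
13.3167 [ 498.  -218.9  225.9] [ 0.3 -0.3  0.2]
side lat [-0.6  0.8] cam [  -8.7 -577.6 1099.6] 190
-3 8 lat mid -2.2573156479340524 mean -4.055592400668379 w 16.715338982786413 near -8.217524927264531
10 17 lat mid 0.18195495713112786 mean 0.2925691284331598 w 14.741447849272824 near -8.28433871131857
25 12 lat mid -0.04477277285376502 mean 0.15806878267628469 w 12.20906655038261 near -7.517985894861156
40 16 lat mid -1.1570479723895546 mean -1.2979300485579348 w 11.582110579901379 near -8.519037412092391
55 13 lat mid -1.0900059884216748 mean -0.8668767822624737 w 13.295490476094088 near -8.011911765972288
70 16 lat mid -1.0801384714242714 mean -0.7104946413859838 w 12.292377544741807 near -9.08278780777669
93 18 lat mid -1
[... 600 characters left out ...]
16668533759462218 w 17.547353840206092 near -9.32592532692412
40 136 lat mid -0.14816633688301462 mean 0.13025319845914232 w 17.04096696326829 near -9.284892033042823
55 164 lat mid -0.06178959704506948 mean 0.20115316477828052 w 17.22885143880204 near -9.197461506502508
70 143 lat mid -0.22444717431591865 mean -0.13512589256728788 w 16.518220410597017 near -9.139158872117973
93 501 lat mid -0.21636254529688248 mean 0.055297087195480266 w 23.67610510752168 near -11.663270552737375
120 637 lat mid -0.3121100245294244 mean -0.2611624089963481 w 24.63193332257937 near -12.740451537236433
135 1496 lat mid -0.47438417598302873 mean -0.6295516401368533 w 25.708343930248795 near -12.637833925070964
```

It is upright within about 0.3°, with the load on the pan. Now a slow release.

```bash
python3 -m handwheel '[[-0.5,0,0,0,0,0,0],[-0.46,0,0,0,0,0,0],[-0.44,0,0,0,0,0,0],[-0.42,0,0,0,0,0,0],[-0.41,0,0,0,0,0,0],[-0.4,0,0,0,0,0,0],[-0.39,0,0,0,0,0,0],[-0.38,0,0,0,0,0,0],[-0.37,0,0,0,0,0,0],[-0.36,0,0,0,0,0,0],[-0.35,0,0,0,0,0,0],[-0.34,0,0,0,0,0,0]]' 20
python3 ax.py 7 | grep -A12 wrist; python3 f.py
```

```text
t: 14.42
position: [498.0, -218.9, 225.9]
tool_rot: [-1.566, 0.146, -0.147]
contact_force: [0.6, 0.8, 0.2]
opening: 0.327
wrist lat [0.2 1. ] cam [ 425.  -205.5  367.3] 6283
-3 110 lat mid 0.11615204278385072 mean -0.07067388746687786 w 22.871176593439376 near -12.129669245420136
10 93 lat mid 0.5242808987906136 mean 0.5482740292241273 w 17.468263932104946 near -9.552991606139821
25 110 lat mid 0.5223960111928485 mean 0.34226355451104923 w 16.62726064994239 near -9.59311683845636
40 131 lat mid 0.35401685216233236 mean 0.3077828283267988 w 17.023546288578714 near -9.598111239069818
55 159 lat mid 0.05286941969045955 mean 0.1901877947743096 w 16.9818666299668 near -9.471831726089361
70 136 lat mid 0.03147754655146784 mean 0.23016506371636083 w 15.83807622828502 near -9.714432618581718
93 469 lat mid 0.2960003955580621 mean 0.2651881549938842 w 23.885673674123808 near -12.185468919619565
120 637 lat mid -0.9954303315082633 mean 0.031167429902438024 w 26.94170599850968 near -13.452982536072067
135 1456 lat mid -0.32852948231609336 mean 0.0546829235279834 w 28.271734337225276 near -13.477993814449757
14.8167 [   0.17   -0.17   -0.31    0.01   -0.01    0.03  497.97 -218.92  225.87] sd [0.21 0.49 0.7 ] 0.3299632050977918
```

```bash
python3 -m handwheel '[[-0.3,0,0,0,0,0,0],[-0.26,0,0,0,0,0,0],[-0.22,0,0,0,0,0,0],[-0.16,0,0,0,0,0,0],[-0.1,0,0,0,0,0,0],[0,0,0,0,0,0,0],[0.1,0,0,0,0,0,0],[0.3,0,0,0,0,0,0],[0.5,0,0,0,0,0,0],[0.7,0,0,0,0,0,0],[0.7,0,0,0,0,0,0],[0.7,0,0,0,0,0,0]]' 20
python3 ax.py 8 | grep -A12 wrist
```

```text
t: 15.82
position: [498.0, -218.9, 225.9]
tool_rot: [-1.566, 0.146, -0.147]
contact_force: [0.6, 0.2, 0.1]
opening: 0.849
wrist lat [0.2 1. ] cam [ 425.  -205.5  367.3] 6241
-3 105 lat mid 0.14614384438335914 mean -0.36858861872242277 w 22.783371954451916 near -11.974494006002061
10 96 lat mid 0.5070972601839996 mean 0.38045641290225585 w 17.49584905320735 near -9.480997952776804
25 109 lat mid 0.2695644519905569 mean 0.33262516352710525 w 17.155355732436377 near -9.627744719117594
40 125 lat mid 0.26078833613927 mean 0.11842187224520484 w 16.86181237752745 near -9.589330460282822
55 156 lat mid 0.0593799978605567 mean 0.051981804386028736 w 16.991419955966528 near -9.539651590892014
70 132 lat mid 0.08725357944549073 mean 0.24051972391126253 w 15.868047973781753 near -9.661567420173487
93 478 lat mid 0.31309592569225053 mean 0.10942417017502594 w 23.86852442954084 near -12.168889650530001
120 621 lat mid 0.15923065069311715 mean 0.12364342887035608 w 24.00964874606173 near -13.469235563711624
135 1420 lat mid 0.054587290789430476 mean 0.14305368771215446 w 24.941978678092568 near -13.466514449266104
```

It stands by itself. Now I'll withdraw straight up, then back towards the robot.

```bash
python3 -m handwheel '[[0.7,0,-2,0,0,0,0],[0.7,0,-6,0,0,0,0],[0.7,0,-13,0,0,0,0],[0.7,0,-22,0,0,0,0],[0.7,0,-33,0,0,0,0],[0.7,0,-46,0,0,0,0],[0.7,0,-60,0,0,0,0],[0.7,0,-76,0,0,0,0],[0.7,0,-92,0,0,0,0],[0.7,0,-108,0,0,0,0],[0.7,0,-120,0,0,0,0],[0.7,0,-120,0,0,0,0]]' 20
python3 -m handwheel '[[0.7,-6,0,0,0,0,0],[0.7,-20,0,0,0,0,0],[0.7,-36,0,0,0,0,0],[0.7,-52,0,0,0,0,0],[0.7,-68,0,0,0,0,0],[0.7,-84,0,0,0,0,0],[0.7,-96,0,0,0,0,0],[0.7,-102,0,0,0,0,0],[0.7,-102,0,0,0,0,0],[0.7,-102,0,0,0,0,0],[0.7,-102,0,0,0,0,0],[0.7,-102,0,0,0,0,0]]' 20
python3 - <<'E'
from h import *; from workcell import bot
np.set_printoptions(precision=1,suppress=True)
for k in range(2):
  for n in("side","top"):
    im,d=bot.read_camera(n);P=cloud(d,bot.camera_params(n));b=im[:,:,::-1].copy()
    m=cv2.inRange(cv2.cvtColor(b,cv2.COLOR_BGR2HSV),(3,90,30),(22,255,255))>0
    m&=(np.hypot(P[...,0]-498,P[...,1]+219)<60)&(P[...,2]<330)
    Q=P[m]
    if len(Q): print(n,len(Q),"low",Q[Q[:,2]<130].mean(0),"top",Q[Q[:,2]>225].mean(0),Q[:,2].min(),Q[:,2].max())
    if k==0:
        cv2.imwrite(f"pics/{n}9.png",b); o=cv2.imread(f"pics/{n}0.png")
        dif=(cv2.absdiff(o,b).max(2)>60).astype(np.uint8); kk,_,st,_=cv2.connectedComponentsWithStats(dif);print([s.tolist() for s in st[1:] if s[4]>12])
E
python3 -c "
import cv2,numpy as np
a=cv2.imread('pics/side9.png')[80:340,130:390];b=cv2.imread('pics/top9.png')[110:270,90:450]
cv2.imwrite('pics/fin.png',np.hstack([cv2.resize(a,(400,400)),cv2.resize(b,(400,178)).copy() if 0 else cv2.copyMakeBorder(cv2.resize(b,(400,178)),0,222,0,0,0)]))"
```

```text
t: 16.92
position: [499.0, -219.6, 350.0]
tool_rot: [-1.57, 0.141, -0.151]
contact_force: [0.7, -0.6, 1.1]
opening: 0.852
t: 17.92
position: [398.0, -200.1, 345.5]
tool_rot: [-1.566, 0.146, -0.146]
contact_force: [-0.5, -1.2, -0.4]
opening: 0.851
side 243 low [ 492.5 -223.2  117.3] top [ 493.4 -222.8  254.1] 106.31729298744527 270.75326600335814
[[16, 0, 8, 8, 23], [25, 9, 5, 9, 25], [0, 14, 66, 78, 2711], [84, 55, 49, 37, 344], [63, 58, 17, 30, 133], [35, 60, 268, 170, 15917], [80, 71, 7, 14, 27], [147, 78, 15, 14, 165], [171, 92, 5, 14, 44], [154, 99, 9, 7, 34], [26, 117, 12, 14, 45], [206, 143, 27, 22, 144], [204, 163, 7, 5, 26], [0, 178, 69, 138, 4310], [288, 207, 14, 38, 271], [110, 229, 33, 61, 870], [67, 272, 12, 3, 16], [52, 276, 22, 4, 42], [59, 290, 10, 3, 19], [45, 302, 26, 12, 166]]
top 108 low [ 495.7 -212.9  118.9] top [ 496.3 -217.7  261.1] 112.98980638156809 270.996051826757
[[182, 169, 28, 26, 212], [334, 202, 17, 10, 105], [259, 206, 158, 168, 6362], [0, 255, 140, 129, 10327], [148, 300, 76, 84, 3132], [227, 317, 26, 18, 255], [267, 347, 31, 27, 213], [234, 352, 36, 32, 402], [192, 372, 14, 12, 101], [298, 377, 6, 7, 20]]
side 249 low [ 493.  -222.7  118.1] top [ 493.4 -222.8  254.5] 108.07539110086161 267.94465686766057
top 111 low [ 496.  -212.6  118.5] top [ 496.3 -217.8  261.2] 110.93898598568347 272.0869600887758
```

View pics/fin.png

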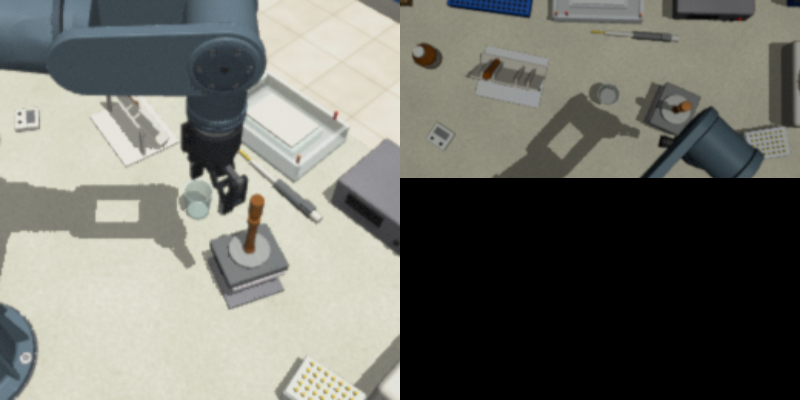

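The cylinder stands upright at the pan's centre, at (250,240) in the side view. The gripper is clear and the plain cylinder is still in its slot. The position holds across two looks, so I'm handing in.

```bash
python3 -c "
from workcell import bot
print(bot.job_done(), bot.get_state()['t'])"
```

```text
the job is handed in; nothing more can be done
the job is handed in; nothing more can be done
```

The cylinder with the tall stopper is standing upright in the middle of the balance pan. I handed the job in at about 18 s on the robot's clock, against the 58 s limit.

- **Lifting out:** I gripped the stopper along its axis at 60 N, raised the cylinder straight up out of the slot keeping its lean, and turned it upright on the way to the pan.
- **Setting down:** I felt for the pan in 1 mm steps. Contact came with the foot near z 109 mm, which agrees with the camera estimate of about 108 mm. I went about 1.3 mm past balance, then backed up until the wrist force was near zero.
- **Letting go:** I held for over a second, eased the grip to 20 N, and opened slowly.

**Last checks:**
- **Upright and centred:** the wrist camera showed the cylinder upright within about 0.4° and unmoved as the jaws opened. It stands within about 1 mm of the fitted pan centre.
- **Standing still:** after I moved clear, two successive looks from the side and top cameras agreed within about 0.5 mm on its mean position.
- **Rest of the bench:** the plain cylinder, beaker, pipette, tip box, timer and bottle look undisturbed wherever the arm and its shadow did not hide them. The image-difference check was mostly cluttered by the arm and its shadow, so it neither confirmed nor contradicted this.

Force readings were noisy, at about ±0.4 N per sample, so the contact height and the zero-load point are good to roughly ±0.5 mm.

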